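# Open the push-to-open power box and switch the breaker back on

## Robot

A 6-joint arm with a two-finger parallel gripper is mounted at the origin on a cart in front of the work surface, level with it; the furniture and walls round the work are solid. World frame = base frame: x ahead of the robot, y to its left, z up, the work surface at z = 0. Lengths are in m, angles in degrees, forces in N, time in s.
With the tool pointing down it reaches from about 0.35 to 0.875 m from the base axis. Payload 4.2 kg.
Tool frame: the origin (TCP) lies on the centre line of the jaws, within the pads' length; the fingertips stand 25 mm ahead of it and the grasp point (between the pads) lies 6 mm ahead of it (finger_overhang is the distance from the TCP to the fingertips, in m); z points along the fingers, y is the line along which they close (so a half turn about z gives the same grasp; the last joint's range is limited). The gripper opens to 87 mm and grips with 3 to 60 N. Pads are 19 mm wide; open, the fingers measure 117 mm over their backs; the gripper's body (75 mm by 190 mm) begins 51 mm behind the grasp point.
Start: joints at [86.035, 22.042, 0.453, 0, -68.411, -14.817], TCP at [0.201, 0.592, 0.248] pointing down, gripper open.
Joint ranges: [-179.83, 179.83], [-69.29, 118.12], [-61.27, 80.66], [-181.25, 117.63], [-171.15, -9.14], [-177.46, 177.46]. Speed limits (degrees/s): [159.86, 159.86, 180, 180, 180, 180].

## Interface

Orientations are given as a 3x3 rotation matrix whose columns are the frame's x, y, z axes.
In Python, from station import sense, capture, finish_job, spot_in, tip_of, finger_overhang gives the robot as it stands. The module is installed in compiled form; this text tells all that it offers.
- The arm moves only by the tool servo_tool, never from a script. Its arguments are lists of equal length, an entry for each row: "slide": the shift along the tool's x, y, z in m, a list of three; "spin": the turn about the tool's z in degrees; "grip": the closure, from 0 (fully open) to 1 (shut). A call has exactly 5 rows; each row is the pose to reach, as a shift and turn from the pose commanded when the call began, along the tool's axes at that moment; what a row does not reach only later rows make up. A row lasts 1/12 s, in which the tool goes at most 41.7 mm and 7.16 degrees, less where a joint would pass 70% of its speed; a pose out of reach is approached as far as the arm can. A call with a gripper value outside its range is refused whole. The fingers move at their own pace and stop on an object; the grip force is fixed at half the most. Time passes only in rows, so rows that repeat a pose let the fingers close, or fill a call up. It gives the time, the measured TCP pose, the force, the opening and the grip force at its end, in the units of the state.
- sense(): the state, without advancing time (a new reading comes with each control period).
- capture(name): name is "side" or "top" or "wrist"; returns a dict with "pixels" (400x640x3 uint8, blue, green, red), "depth" (400x640 float32, m along the optical axis (not along the pixel's ray), 0 where there is no reading), "fx", "fy", "cx", "cy" (pixels), "R" (3x3) and "t" (3): a world point X has camera coordinates R X + t; the wrist camera has in their place "hand_eye" (4x4, takes a point from camera to tool coordinates, whose origin is the TCP and whose axes are the flange's). Camera axes: x right, y down, z forward; pixel columns grow to the right and rows downward; lengths in m; the calibration is good to about 2 mm. A picture is of the moment at which its call begins: read the wrist's pose just before it.
- finish_job(): hands the job in; it is judged then, once.
Trained networks look in the newest picture that a camera, given by its name, has taken for a name from the list of things; names that differ only in an ending like _2 or _b are one class to them, and where a whole thing is asked for, a point or a joint stands for the part that bears it (a point fixed in the world has none). Each returns a list of dicts, best first, with "conf" (0 to 1); they miss things now and then, are a little off and sometimes report something else, mostly with a low value. They report only what shows in the picture. A call takes as long as a camera call.
- spot_in(thing, camera): "point" ([x, y, z] in m, in world coordinates, good to about 4 mm: the middle of the surface that is visible of it).
- tip_of(thing, camera): "point" ([x, y, z] in m, in world coordinates, good to about 4 mm: a listed point, or the origin of a listed thing).
The state is a dict: "time_s": time; "joints": joint angles; "joint_velocities": joint speeds; "effort": joint torques, N m; "tcp_pos": TCP position; "ee_rot": TCP orientation; "wrist_force": force on the tool from outside, world axes, zero at the start; "moment": the same for the moment, N m; "gripper_width": opening from 0.0 (shut) to 1.0 (fully open); "gripper_force": force on a finger pad.
Only numpy, scipy, OpenCV 4.12 (cv2) and the standard library are available. Lean on these libraries where they do the work, as an engineer would, in place of code of your own. Each camera call takes 0.05 s, during which the arm holds its last target. There are 200 camera calls.

## Task

One of the three breakers under the lid of the bench power box is off. Press the free edge of the push-to-open lid down until the catch lets go, take the finger away so that the lid springs ajar by itself, then push the lid up from below until it leans back open by itself, and push the one lever that leans away from the hinge over towards the hinge, so that it stands on like the other two. Touch and push only: pick nothing up, never switch off the other two breakers, and leave the loose things beside the box where they lie.

Things in the scene. Friction and masses are not known exactly. Their poses are not given: they have to be found in the camera images.
- power_box: Grey enclosure screwed to the bench, 180 (x) by 204 (y) mm, rim 84 mm high, flat lid over it (top 96.5 mm above the bench). Origin: centre of the underside; its +x points to the hinge side, about to the robot's right, -x to the lid's free edge (left); two capped outlets on the near side. The breakers' row runs along its y; cover plate inside 52 mm, breakers' faces 62 mm above the bench.
- catch_hook (a point): Top of the small dark steel catch hook inside the box, in the middle by the free-edge wall, 77 mm above the bench, 60 mm from the lever pivots: keep clear of it when working on the levers.
- ejector_pin (a point): Tip of the spring pin that lifts the lid, inside the box at x = 40, y = 82 mm of the box, 9 mm thick; it stands 117 mm above the bench while the lid is up.
- lid_hinge (a point): Middle of the lid's hinge axis, 93.5 mm above the bench, at x = +80 mm of the box; the axis runs along the box's y. Turns with the box only.
- lid_edge (a point): On the lid: middle of its free edge at the top face, 174 mm from the hinge axis. The lid is a 6 mm plate, 212 mm wide (y), whose mid-plane passes through the hinge axis; on its free edge and both ends a 3 mm skirt hangs 10 mm below the plate, outside the box's walls.
- lid_thumb (a point): On the lid: top centre of the round rubber push pad (26 mm across, 1.5 mm thick) on the lid's top face, 148 mm from the hinge axis, 26 mm inside the free edge. Press straight down here. Under the lid, 140 mm from the hinge, a catch bar on two ears hangs 24 mm below the plate, 22 mm wide in y, in the middle: push the lid up at one side of it.
- lid (a joint): Lid hinge angle, rad: 0 shut and caught, negative pressed in. The catch lets go at about -0.016 (2 to 3 mm at the push pad, 2 to 3 N); hard stop at -0.036. Released, a spring pin lifts it within a second to rest ajar at about 0.59. Beyond, it swings freely (180 g): it falls back to ajar if left short of upright (1.57); past upright it falls back on its stop at 1.9 and stays.
- lever_a_tip (a point): Tip of the lever of breaker a, the one that is off at the start; its place in the row varies. Levers are black, 20 mm wide (y), 6.5 mm thick, 50 mm apart; tip 25 mm from the pivot, which is at x = 0 of the box, 56 mm above the bench. They lean 0.5 rad away from the hinge when off, 0.5 rad to the hinge when on, and rise 16 mm above the breaker's face.
- lever_a (a joint): Lever of breaker a, rad: 0 off (leaning away from the lid hinge, the start), 1.0 on (leaning to the hinge). It snaps over at 0.5 under 1 to 3 N at the tip and stays at either end.
- lever_b_tip (a point): Tip of the lever of breaker b (on at the start, stays on).
- lever_b (a joint): Lever of breaker b, rad: 0 off, 1.0 on (the start).
- lever_c_tip (a point): Tip of the lever of breaker c (on at the start, stays on).
- lever_c (a joint): Lever of breaker c, rad: 0 off, 1.0 on (the start).
- screwdriver: Loose screwdriver with a black handle, 179 mm long and 25 mm thick, lying on the bench to the left of the box. Origin: under its middle.
- marker_pen: Loose white marker pen with a black cap, 135 mm long and 17 mm thick, lying on the bench to the left of the box. Origin: under its middle.
- tape_measure: Loose tape measure, 84 x 36 x 60 mm high, standing to the right of the box. Origin: centre of its underside.
- screw_carton: Loose small pale carton, 70 x 45 x 30 mm high, lying to the right of the box. Origin: centre of its underside.

How it is judged:
By the outcome, as a careful person would: the job done as asked, in the order asked, and still so for the second after the job is handed in, with the robot touching nothing.
It also fails if it takes over 51 s, if anything falls off the work surface, if the arm or the gripper's body presses on something with over 40 N, if the wrist force passes 120 N, or if a joint passes its speed limit or range.

## Working session

There is one attempt and no reset: what is moved stays moved. The work goes in short steps, Python scripts to look and compute and a tool call to move; the robot and the scene stay as the last step left them, time stands still between calls to the robot, and variables do not carry over. Pictures are saved under pics/ and viewed, at most 10 in all, crops included, and the job is handed in when it is done.

Besides the shell and the picture viewer there is one more tool, called after "Request:" as name([rows], argument=value, ...), one row to a line, values as JSON. servo_tool: Moves the arm, as the interface text tells. Its arguments: {"type":"object","properties":{"slide":{"type":"array"},"spin":{"type":"array"},"grip":{"type":"array"}},"required":["slide","spin","grip"]}

```bash
mkdir -p pics
python3 - <<'E'
from station import *
import cv2,numpy as np
s=sense();print(s['time_s'],s['tcp_pos'],np.round(s['ee_rot'],3).tolist(),s['wrist_force'],finger_overhang)
for c in('top','side'):
    p=capture(c);cv2.imwrite(f'pics/{c}0.png',p['pixels'])
    for n in('power_box','lid_hinge','lid_edge','lid_thumb','screwdriver','marker_pen','tape_measure','screw_carton'):
        r=tip_of(n,c);print(c,n,[(np.round(q['point'],3).tolist(),round(q['conf'],2)) for q in r[:2]])
E
```

```text
0.0 [0.20103289 0.59119354 0.24646609] [[0.947, -0.322, -0.001], [-0.322, -0.947, -0.002], [0.0, 0.002, -1.0]] [ 0.34850663 -0.14595604 -0.25098819] 0.025
top power_box [([0.524, -0.003, 0.002], 0.79)]
top lid_hinge [([0.531, -0.084, 0.093], 0.64), ([0.526, -0.003, 0.002], 0.22)]
top lid_edge [([0.52, 0.086, 0.096], 0.68)]
top lid_thumb [([0.519, 0.059, 0.098], 0.83), ([0.579, -0.161, 0.002], 0.58)]
top screwdriver [([0.535, 0.151, 0.002], 0.73), ([0.52, 0.059, 0.101], 0.65)]
top marker_pen [([0.526, 0.243, 0.0], 0.64)]
top tape_measure [([0.58, -0.161, 0.0], 0.69)]
top screw_carton [([0.482, -0.166, -0.001], 0.87), ([0.532, 0.152, 0.004], 0.74)]
side power_box [([0.529, -0.006, 0.002], 0.73)]
side lid_hinge [([0.526, -0.084, 0.09], 0.72)]
side lid_edge [([0.517, 0.089, 0.096], 0.85), ([0.526, -0.086, 0.091], 0.17)]
side lid_thumb [([0.52, 0.062, 0.097], 0.57)]
side screwdriver [([0.516, 0.09, 0.096], 0.22)]
side marker_pen []
side tape_measure [([0.577, -0.161, 0.0], 0.86)]
side screw_carton [([0.481, -0.169, -0.002], 0.65)]
```

View pics/top0.png

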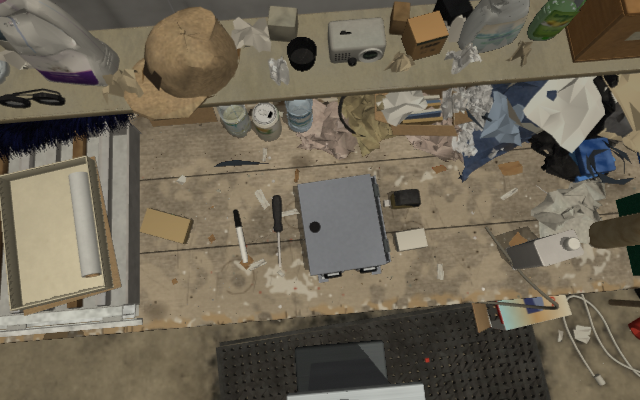

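View pics/side0.png

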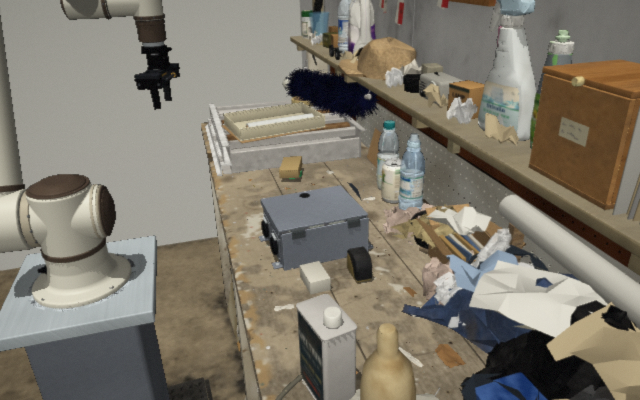

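The top view shows the box with its lid shut (centre about 343,225, black pad at 315,227). The screwdriver and pen lie to its left, and the tape measure and carton to its right. The side view agrees, and the arm is clear at top left.

```bash
cat > h.py <<'E'
from station import *
import numpy as np, sys
def go(x,y,z,yaw=-177.4):
    "slide (tool axes) and spin from here to a world TCP target; yaw = world angle of tool y"
    s=sense();R=np.array(s['ee_rot']);d=R.T@(np.array([x,y,z])-s['tcp_pos'])
    a=np.degrees(np.arctan2(R[1,1],R[0,1]));sp=-((yaw-a+180)%360-180)
    print('t',round(s['time_s'],2),'tcp',np.round(s['tcp_pos'],4),'F',np.round(s['wrist_force'],1),'w',round(s['gripper_width'],2),'J',np.round(s['joints'],0))
    print('slide',np.round(d,4),'spin',round(sp,1))
if __name__=='__main__': go(*map(float,sys.argv[1:]))
E
python3 h.py .5195 .0605 .22
```

```text
t 0.9 tcp [0.2012 0.5917 0.2476] F [ 0.7 -0.6  0.5] w 1.0 J [ 86.  22.   0.   0. -68. -15.]
slide [0.4724 0.4004 0.0276] spin 68.6
```

Request:
servo_tool([
  [0.031,0.026,0],
  [0.062,0.053,0],
  [0.093,0.079,0],
  [0.124,0.105,0],
  [0.155,0.132,0],
], spin=[6,12,18,24,30], grip=[1,1,1,1,1])

```text
time_s: 1.32
tcp_pos: [0.306, 0.4152, 0.2477]
ee_rot: [[0.656, -0.755, 0.0], [-0.755, -0.656, 0.0], [-0.0, -0.0, -1.0]]
wrist_force: [0.6, -0.4, 0.7]
gripper_width: 0.708
gripper_force: 0.0
```

```bash
python3 h.py .5195 .0605 .2
```

```text
t 1.32 tcp [0.306  0.4152 0.2477] F [ 0.6 -0.4  0.7] w 0.71 J [ 72.  11. -15.   0. -64. -31.]
slide [0.4078 0.0714 0.0476] spin 38.4
```

Request:
servo_tool([
  [0.041,0.007,0],
  [0.082,0.014,0],
  [0.122,0.021,0],
  [0.163,0.028,0],
  [0.204,0.035,0],
], spin=[7,14,21,28,35], grip=[1,1,1,1,1])

```text
time_s: 1.73
tcp_pos: [0.4141, 0.2385, 0.248]
ee_rot: [[0.103, -0.995, 0.001], [-0.995, -0.103, 0.001], [-0.001, -0.001, -1.0]]
wrist_force: [0.5, 0.5, -0.2]
gripper_width: 0.326
gripper_force: 0.0
```

```bash
python3 h.py .5195 .0605 .15
```

```text
t 1.73 tcp [0.4141 0.2385 0.248 ] F [ 0.5  0.5 -0.2] w 0.33 J [ 49.   8. -19.   0. -63. -44.]
slide [ 0.188  -0.0864  0.098 ] spin 3.3
```

Request:
servo_tool([
  [0.036,-0.017,0.01],
  [0.072,-0.034,0.02],
  [0.108,-0.051,0.035],
  [0.144,-0.068,0.05],
  [0.18,-0.084,0.065],
], spin=[3,3,3,3,3], grip=[1,1,1,1,1])

```text
time_s: 2.15
tcp_pos: [0.5165, 0.0706, 0.1832]
ee_rot: [[0.056, -0.998, 0.001], [-0.998, -0.056, 0.001], [-0.0, -0.001, -1.0]]
wrist_force: [0.5, 0.6, 0.4]
gripper_width: 0.016
gripper_force: 0.0
```

```bash
python3 h.py .5195 .0605 .13
python3 - <<'E'
from station import *
import numpy as np
for c in('top','side'):
    capture(c)
    for n in('lid_thumb','lid_hinge','lid_edge'):
        r=tip_of(n,c);print(c,n,[(np.round(q['point'],3).tolist(),round(q['conf'],2)) for q in r[:1]])
E
```

```text
t 2.15 tcp [0.5165 0.0706 0.1832] F [0.5 0.6 0.4] w 0.02 J [ 26.  15. -19.   0. -55. -22.]
slide [ 0.0102 -0.0024  0.0532] spin 0.6
top lid_thumb [([0.518, 0.062, 0.098], 0.89)]
top lid_hinge [([0.535, -0.084, 0.092], 0.67)]
top lid_edge [([0.517, 0.087, 0.097], 0.67)]
side lid_thumb []
side lid_hinge [([0.524, -0.083, 0.09], 0.74)]
side lid_edge [([0.517, 0.089, 0.097], 0.78)]
```

Request:
servo_tool([
  [0.009,-0.002,0.025],
  [0.009,-0.002,0.048],
  [0.009,-0.002,0.056],
  [0.009,-0.002,0.058],
  [0.009,-0.002,0.058],
], spin=[0,0,0,0,0], grip=[1,1,1,1,1])

```text
time_s: 2.97
tcp_pos: [0.5181, 0.0642, 0.1257]
ee_rot: [[0.058, -0.998, 0.0], [-0.998, -0.058, -0.0], [0.0, -0.0, -1.0]]
wrist_force: [0.2, 0.1, -0.1]
gripper_width: 0.008
gripper_force: 0.0
```

Request:
servo_tool([
  [0.002,0,0.0015],
  [0.002,0,0.003],
  [0.002,0,0.0045],
  [0.002,0,0.0055],
  [0.002,0,0.0055],
], spin=[0,0,0,0,0], grip=[1,1,1,1,1])

```text
time_s: 3.38
tcp_pos: [0.519, 0.0619, 0.1206]
ee_rot: [[0.056, -0.998, 0.003], [-0.998, -0.056, 0.001], [-0.001, -0.003, -1.0]]
wrist_force: [0.4, 1.9, 2.4]
gripper_width: 0.003
gripper_force: 1.4
```

Contact, 2.4 N. A little deeper.

Request:
servo_tool([
  [0,0,0.001],
  [0,0,0.0015],
  [0,0,0.0015],
  [0,0,0.0015],
  [0,0,0.0015],
], spin=[0,0,0,0,0], grip=[1,1,1,1,1])

```text
time_s: 3.8
tcp_pos: [0.5186, 0.0615, 0.1186]
ee_rot: [[0.056, -0.998, 0.001], [-0.998, -0.056, 0.0], [-0.0, -0.001, -1.0]]
wrist_force: [1.5, 0.8, 2.3]
gripper_width: 0.006
gripper_force: 1.4
```

Request:
servo_tool([
  [0,0,-0.04],
  [-0.01,0,-0.08],
  [-0.025,0,-0.115],
  [-0.05,0,-0.145],
  [-0.08,0,-0.165],
], spin=[0,0,0,0,0], grip=[1,1,1,1,1])

```text
time_s: 4.22
tcp_pos: [0.5133, 0.1407, 0.2862]
ee_rot: [[0.054, -0.999, 0.001], [-0.999, -0.054, 0.0], [-0.0, -0.001, -1.0]]
wrist_force: [0.5, -0.2, 0.6]
gripper_width: 0.005
gripper_force: 0.0
```

Request:
servo_tool([
  [-0.02,0,0],
  [-0.03,0,0],
  [-0.03,0,0],
  [-0.03,0,0],
  [-0.03,0,0],
], spin=[0,0,0,0,0], grip=[1,1,1,1,1])

```text
time_s: 4.63
tcp_pos: [0.5112, 0.1699, 0.2818]
ee_rot: [[0.055, -0.998, -0.003], [-0.998, -0.055, -0.002], [0.002, 0.003, -1.0]]
wrist_force: [-0.4, -0.7, 0.2]
gripper_width: 0.004
gripper_force: 0.0
```

```bash
python3 h.py .56 .1 .2
python3 - <<'E'
from station import *
import numpy as np,cv2
for c in('top','side'):
    p=capture(c)
    cv2.imwrite(f'pics/{c}1.png',cv2.resize(p['pixels'][130:300,230:450],None,fx=3,fy=3))
    for n in('lid_thumb','lid_hinge','lid_edge'):
        r=tip_of(n,c);print(c,n,[(np.round(q['point'],3).tolist(),round(q['conf'],2)) for q in r[:1]])
E
```

```text
t 4.63 tcp [0.5112 0.1699 0.2818] F [-0.4 -0.7  0.2] w 0.0 J [ 36.  12.  -8.  -0. -70. -32.]
slide [ 0.0724 -0.0451  0.0818] spin 0.6
top lid_thumb [([0.52, 0.029, 0.182], 0.91)]
top lid_hinge [([0.531, -0.088, 0.09], 0.84)]
top lid_edge [([0.52, 0.056, 0.193], 0.66)]
side lid_thumb [([0.518, 0.033, 0.179], 0.68)]
side lid_hinge [([0.526, -0.084, 0.091], 0.64)]
side lid_edge [([0.518, 0.057, 0.192], 0.92)]
```

View pics/side1.png

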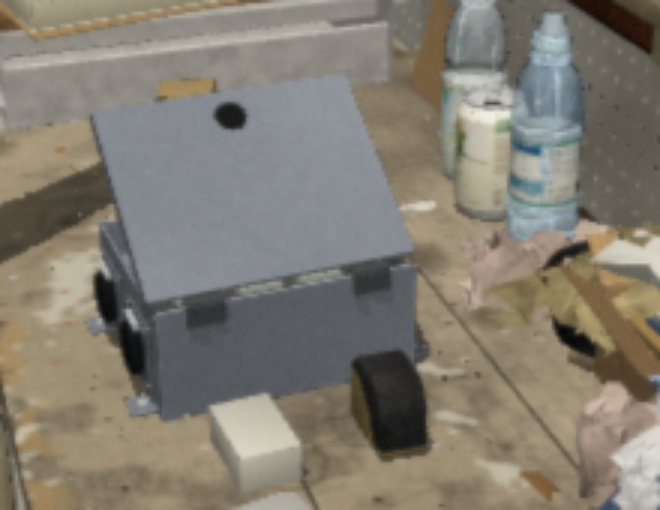

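The lid rests ajar, with its free edge at about y 0.057, z 0.193. I go to the near side of the catch bar, outside the free edge.

```bash
python3 h.py .473 .097 .182
```

```text
t 5.03 tcp [0.512  0.1709 0.2833] F [0.5 0.5 0.2] w 0.0 J [ 36.  12.  -8.   0. -70. -32.]
slide [0.0716 0.043  0.1014] spin 0.6
```

Request:
servo_tool([
  [0,0.02,0.035],
  [0.01,0.043,0.065],
  [0.03,0.043,0.1],
  [0.055,0.043,0.101],
  [0.071,0.043,0.101],
], spin=[0,0,0,0,0], grip=[1,1,1,1,1])

```text
time_s: 5.45
tcp_pos: [0.471, 0.096, 0.1802]
ee_rot: [[0.056, -0.998, -0.005], [-0.998, -0.056, -0.003], [0.002, 0.005, -1.0]]
wrist_force: [0.5, 0.4, 0.5]
gripper_width: 0.004
gripper_force: 0.0
```

Request:
servo_tool([
  [0,0,0],
  [0.005,0,0],
  [0.01,0,0],
  [0.015,0,0],
  [0.02,0,0],
], spin=[0,0,0,0,0], grip=[1,1,1,1,1])

```text
time_s: 5.87
tcp_pos: [0.4743, 0.0781, 0.1826]
ee_rot: [[0.057, -0.998, 0.001], [-0.998, -0.057, 0.0], [-0.0, -0.001, -1.0]]
wrist_force: [0.0, -0.8, 1.1]
gripper_width: 0.002
gripper_force: 0.0
```

Request:
servo_tool([
  [0.008,0,-0.007],
  [0.016,0,-0.017],
  [0.025,0,-0.027],
  [0.034,0,-0.036],
  [0.044,0,-0.044],
], spin=[0,0,0,0,0], grip=[1,1,1,1,1])

```text
time_s: 6.28
tcp_pos: [0.4774, 0.034, 0.2281]
ee_rot: [[0.057, -0.998, 0.003], [-0.998, -0.057, 0.001], [-0.001, -0.003, -1.0]]
wrist_force: [0.1, 2.7, 0.5]
gripper_width: 0.007
gripper_force: 0.9
```

Run:
```python
from station import *
import numpy as np,cv2
p=capture('side')
cv2.imwrite('pics/side2.png',cv2.resize(p['pixels'][100:300,200:450],None,fx=3,fy=3))
for n in('lid_thumb','lid_edge'):
        r=tip_of(n,'side');print(n,[(np.round(q['point'],3).tolist(),round(q['conf'],2)) for q in r[:1]])
```

```text
lid_thumb [([0.526, -0.002, 0.218], 0.71)]
lid_edge [([0.524, 0.015, 0.232], 0.78)]
```

View pics/side2.png

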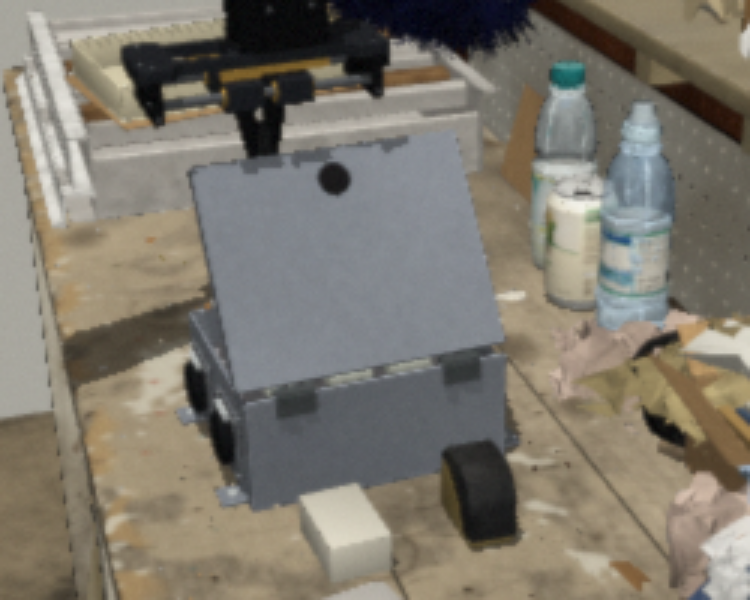

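The side view shows the closed finger lifting the lid cleanly: pad at 334,180, finger at 262,140, with the gripper's body well above the lid. I carry on along the arc.

Request:
servo_tool([
  [0.013,0,-0.009],
  [0.026,0,-0.017],
  [0.039,0,-0.024],
  [0.052,0,-0.03],
  [0.065,0,-0.034],
], spin=[0,0,0,0,0], grip=[1,1,1,1,1])

```text
time_s: 6.85
tcp_pos: [0.4797, -0.0316, 0.2598]
ee_rot: [[0.056, -0.998, -0.002], [-0.998, -0.056, -0.001], [0.0, 0.002, -1.0]]
wrist_force: [1.2, 0.0, 0.6]
gripper_width: 0.004
gripper_force: 0.2
```

Request:
servo_tool([
  [0.014,0,-0.003],
  [0.028,0,-0.004],
  [0.042,0,-0.004],
  [0.055,0,-0.004],
  [0.065,0,-0.004],
], spin=[0,0,0,0,0], grip=[1,1,1,1,1])

```text
time_s: 7.27
tcp_pos: [0.4831, -0.0968, 0.2632]
ee_rot: [[0.055, -0.998, -0.003], [-0.998, -0.055, -0.0], [0.0, 0.003, -1.0]]
wrist_force: [-0.1, 0.7, 0.5]
gripper_width: 0.004
gripper_force: 0.0
```

```bash
python3 h.py .52 .0 .26
python3 - <<'E'
from station import *
import numpy as np,cv2
p=capture('side')
cv2.imwrite('pics/side3.png',cv2.resize(p['pixels'][100:300,200:450],None,fx=3,fy=3))
for n in('lid_edge',):
        r=tip_of(n,'side');print(n,[(np.round(q['point'],3).tolist(),round(q['conf'],2)) for q in r[:1]])
E
```

```text
t 7.27 tcp [ 0.4831 -0.0968  0.2632] F [-0.1  0.7  0.5] w 0.0 J [  8.   8. -16.   0. -66.  -4.]
slide [-0.0946 -0.0422  0.0031] spin 0.6
lid_edge [([0.531, -0.125, 0.26], 0.7)]
```

View pics/side3.png

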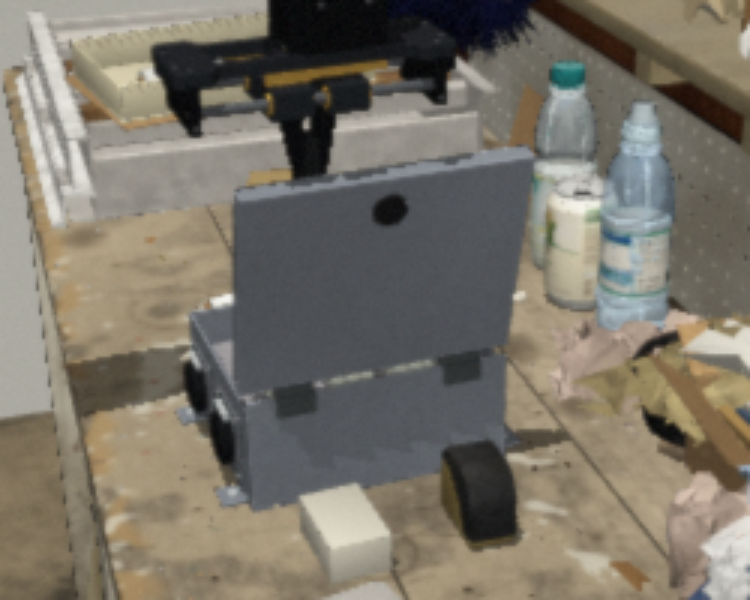

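The lid is past upright and leaning back. Its edge is at about y −0.125 and its pad at 390,210. I back off so the overhead camera can see the levers.

Request:
servo_tool([
  [-0.04,0,0],
  [-0.08,0,0],
  [-0.12,0,0],
  [-0.16,0,0],
  [-0.2,0,0],
], spin=[0,0,0,0,0], grip=[1,1,1,1,1])

```text
time_s: 7.78
tcp_pos: [0.4717, 0.1059, 0.2641]
ee_rot: [[0.056, -0.998, -0.001], [-0.998, -0.056, -0.0], [0.0, 0.001, -1.0]]
wrist_force: [1.2, 0.3, 0.2]
gripper_width: 0.002
gripper_force: 0.0
```

```bash
python3 - <<'E'
from station import *
import numpy as np,cv2
for c in ('top','wrist'):
    p=capture(c)
    im=p['pixels'] if c=='wrist' else cv2.resize(p['pixels'][160:290,280:430],None,fx=4.5,fy=4.5)
    cv2.imwrite(f'pics/{c}4.png',im)
    for n in('lid_edge','lever_a_tip','lever_b_tip','catch_hook','ejector_pin','lid_hinge','power_box'):
        r=tip_of(n,c);print(c,n,[(np.round(q['point'],3).tolist(),round(q['conf'],2)) for q in r[:4]])
E
python3 h.py .52 .0 .26
```

```text
top lid_edge [([0.534, -0.146, 0.257], 0.56)]
top lever_a_tip [([0.574, 0.009, 0.08], 0.4)]
top lever_b_tip [([0.479, -0.022, 0.078], 0.44)]
top catch_hook [([0.518, 0.07, 0.076], 0.59)]
top ejector_pin [([0.606, -0.04, 0.112], 0.49)]
top lid_hinge [([0.528, -0.085, 0.093], 0.91)]
top power_box [([0.524, -0.004, -0.001], 0.95)]
wrist lid_edge []
wrist lever_a_tip [([0.574, 0.01, 0.08], 0.59), ([0.607, -0.039, 0.121], 0.51)]
wrist lever_b_tip [([0.476, -0.019, 0.079], 0.55)]
wrist catch_hook [([0.519, 0.069, 0.074], 0.95), ([0.53, 0.15, -0.001], 0.5)]
wrist ejector_pin [([0.61, -0.038, 0.116], 0.89)]
wrist lid_hinge []
wrist power_box [([0.528, -0.006, 0.002], 0.63)]
t 8.58 tcp [0.4727 0.1036 0.2644] F [-1.5 -0.   0.8] w 0.0 J [ 32.   7. -17.   0. -65. -28.]
slide [ 0.1061 -0.0415  0.0044] spin 0.6
```

View pics/top4.png

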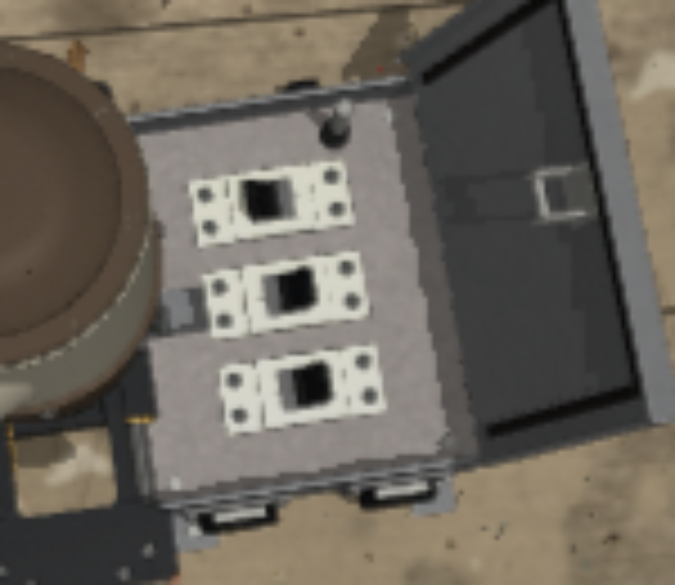

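The overhead view shows the off lever is the far one, black tip at 265,200 leaning left; the other two lean right. The lid rests fully back. I descend at (0.575, 0.033).

```bash
python3 h.py .574 .033 .264
```

```text
t 8.58 tcp [0.4727 0.1036 0.2644] F [-1.5 -0.   0.8] w 0.0 J [ 32.   7. -17.   0. -65. -28.]
slide [ 0.0762 -0.0972  0.0004] spin 0.6
```

Request:
servo_tool([
  [0.02,-0.026,0],
  [0.04,-0.052,0],
  [0.06,-0.078,0],
  [0.076,-0.097,0],
  [0.076,-0.097,0.01],
], spin=[0,0,0,0,0], grip=[1,1,1,1,1])

```text
time_s: 9.0
tcp_pos: [0.5778, 0.0314, 0.2552]
ee_rot: [[0.053, -0.999, 0.005], [-0.999, -0.053, -0.001], [0.001, -0.005, -1.0]]
wrist_force: [0.4, 0.7, 0.4]
gripper_width: 0.008
gripper_force: 0.0
```

```bash
python3 h.py .575 .034 .093
```

```text
t 9.0 tcp [0.5778 0.0314 0.2552] F [0.4 0.7 0.4] w 0.01 J [ 19.  17.  -6.   0. -67. -16.]
slide [-0.0029  0.0034  0.1622] spin 0.4
```

Request:
servo_tool([
  [-0.003,0.002,0.035],
  [-0.003,0.002,0.07],
  [-0.003,0.002,0.105],
  [-0.003,0.002,0.125],
  [-0.003,0.002,0.13],
], spin=[0,0,0,0,0], grip=[1,1,1,1,1])

```text
time_s: 9.42
tcp_pos: [0.5684, 0.0358, 0.1198]
ee_rot: [[0.055, -0.998, -0.009], [-0.998, -0.055, -0.002], [0.002, 0.009, -1.0]]
wrist_force: [-0.0, -0.2, -0.2]
gripper_width: 0.004
gripper_force: 0.0
```

```bash
python3 h.py .575 .034 .094
```

```text
t 9.42 tcp [0.5684 0.0358 0.1198] F [-0.  -0.2 -0.2] w 0.0 J [ 20.  24. -17.  -0. -50. -17.]
slide [ 0.0021 -0.0067  0.0258] spin 0.6
```

Request:
servo_tool([
  [0,-0.002,0.01],
  [0,-0.002,0.02],
  [0,-0.002,0.026],
  [0,-0.002,0.026],
  [0,-0.002,0.026],
], spin=[0,0,0,0,0], grip=[1,1,1,1,1])

```text
time_s: 9.83
tcp_pos: [0.574, 0.0366, 0.0989]
ee_rot: [[0.056, -0.998, 0.001], [-0.998, -0.056, 0.0], [-0.0, -0.001, -1.0]]
wrist_force: [0.3, 0.6, 0.9]
gripper_width: 0.007
gripper_force: 0.0
```

Request:
servo_tool([
  [0,0,0.004],
  [0.004,0,0.005],
  [0.009,0,0.005],
  [0.014,0,0.005],
  [0.019,0,0.005],
], spin=[0,0,0,0,0], grip=[1,1,1,1,1])

```text
time_s: 10.25
tcp_pos: [0.5753, 0.0177, 0.094]
ee_rot: [[0.056, -0.998, 0.002], [-0.998, -0.056, 0.001], [-0.001, -0.002, -1.0]]
wrist_force: [-1.8, 4.3, 1.8]
gripper_width: 0.008
gripper_force: 2.0
```

Request:
servo_tool([
  [0.003,0,0],
  [0.006,0,0],
  [0.009,0,0],
  [0.012,0,0],
  [0.015,0,0],
], spin=[0,0,0,0,0], grip=[1,1,1,1,1])

```text
time_s: 10.67
tcp_pos: [0.5754, 0.0037, 0.0929]
ee_rot: [[0.055, -0.998, 0.0], [-0.998, -0.055, 0.003], [-0.003, -0.001, -1.0]]
wrist_force: [-2.5, 16.0, 1.3]
gripper_width: 0.003
gripper_force: 7.6
```

The force fits the lever already being against its on stop, so I back off, lift and look.

Request:
servo_tool([
  [-0.01,0,0],
  [-0.025,0,0],
  [-0.028,0,-0.03],
  [-0.028,0,-0.07],
  [-0.028,0,-0.11],
], spin=[0,0,0,0,0], grip=[1,1,1,1,1])

```text
time_s: 11.08
tcp_pos: [0.573, 0.0306, 0.2035]
ee_rot: [[0.057, -0.998, -0.004], [-0.998, -0.057, -0.002], [0.002, 0.004, -1.0]]
wrist_force: [0.5, -0.4, 0.1]
gripper_width: 0.005
gripper_force: 0.0
```

Request:
servo_tool([
  [0,0,-0.04],
  [-0.03,0,-0.06],
  [-0.06,0,-0.06],
  [-0.09,0,-0.06],
  [-0.11,0,-0.06],
], spin=[0,0,0,0,0], grip=[1,1,1,1,1])

```text
time_s: 11.5
tcp_pos: [0.5674, 0.1423, 0.2639]
ee_rot: [[0.057, -0.998, 0.001], [-0.998, -0.057, 0.0], [-0.0, -0.001, -1.0]]
wrist_force: [-0.2, 0.1, -0.3]
gripper_width: 0.009
gripper_force: 0.0
```

Run:
```python
from station import *
import numpy as np,cv2
p=capture('top');cv2.imwrite('pics/top5.png',cv2.resize(p['pixels'][150:290,200:430],None,fx=3.4,fy=3.4))
for n in('lid_edge','lever_a_tip','lever_b_tip','screwdriver','marker_pen','tape_measure','screw_carton'):
    r=tip_of(n,'top');print(n,[(np.round(q['point'],3).tolist(),round(q['conf'],2)) for q in r[:4]])
```

```text
lid_edge [([0.535, -0.147, 0.259], 0.7)]
lever_a_tip [([0.529, 0.245, 0.0], 0.62), ([0.576, -0.013, 0.081], 0.56)]
lever_b_tip [([0.478, -0.024, 0.078], 0.57), ([0.526, -0.002, 0.0], 0.45)]
screwdriver [([0.536, 0.15, 0.002], 0.72)]
marker_pen [([0.525, 0.244, -0.003], 0.73)]
tape_measure []
screw_carton []
```

View pics/top5.png

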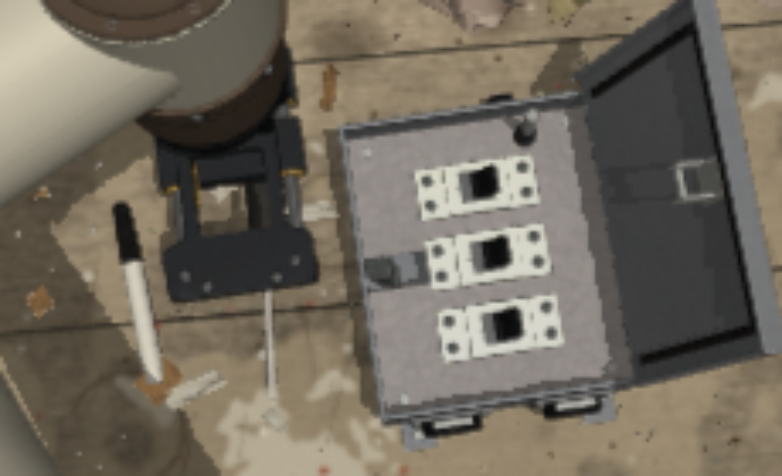

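The overhead view shows all three levers leaning right, towards the hinge (485,183; 495,252; 508,323). The lid is back on its stop, and the pen and screwdriver have not moved. The arm is touching nothing.

```bash
python3 -c "
from station import *
print(finish_job())"
```

```text
the job is handed in; nothing more can be done
None
```

The job is handed in at about 12 s: the lid was pressed, sprang ajar by itself and was pushed up to rest fully back; the off lever (the far one) is now on like the other two, and the arm is clear; pen and screwdriver measured unmoved, tape measure and carton not re-checked at the end.

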